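Build up the roller spindle and snap it shut

ROBOT

A 7-joint arm with a two-finger parallel gripper is mounted at the origin on the work surface. World frame = base frame: x ahead of the robot, y to its left, z up, the work surface at z = 0. Lengths are in mm, angles in rad, forces in N, time in s.
With the tool pointing down it reaches from about 400 to 750 mm from the base axis. Payload 19.5 kg.
Tool frame: the origin (TCP) lies on the centre line of the jaws, within the pads' length; the fingertips stand 8 mm ahead of it and the grasp point (between the pads) lies 11 mm behind it; x points along the fingers, y is the direction in which the jaws open and shut, and the axes are right-handed (so a half turn about x gives the same grasp; the last joint's range is limited). The gripper opens to 85 mm and grips with 20 to 120 N. Pads are 22 mm wide; open, the fingers measure 114 mm over their backs; the gripper's body (76 mm by 85 mm) begins 54 mm behind the grasp point. The pads swing forward as they close: fully open they stand 13 mm farther back than shut.
Start: joints at [-1.319, 0.707, -0.028, 1.485, 0.022, 0.951, -0.075], TCP at [166.503, 550.339, 239.268] pointing down, gripper open.
Joint ranges: [-2.71, 2.71], [-0.32, 2.16], [-1.57, 1.52], [0, 2.45], [-1.46, 4.6], [0, 2.02], [-2.83, 2.83]. Speed limits (rad/s): [1.89, 1.89, 2.57, 2.57, 3.01, 3.01, 3.01].

INTERFACE

Orientations are given as a rotation vector (axis times angle).
In Python, from station import robot gives the robot as it stands.
- The arm moves only by the shell command python3 -m pendant 'ROWS' [FORCE]. ROWS is a JSON object of lists of equal length, an entry for each row: "dp": the shift along the tool's x, y, z in m, a list of three; "yaw": the turn about the tool's x in rad; "hand": the opening, from 0 (shut) to 1 (fully open). In form: {"dp": [[tx, ty, tz], ...], "yaw": [yaw, ...], "hand": [hand, ...]}. A call has 1 to 20 rows; each row is the pose to reach, as a shift and turn from the pose commanded when the call began, along the tool's axes at that moment; what a row does not reach only later rows make up. A row lasts 1/10 s, in which the tool goes at most 50 mm and 8.59 degrees, less where a joint would pass 70% of its speed; a pose out of reach is approached as far as the arm can. A call with a gripper value outside its range is refused whole. The fingers move at their own pace and stop on an object; FORCE is the grip in N (left out, the last holds). Time passes only in rows, so rows that repeat a pose let the fingers close. It gives the time, the measured TCP pose, the force and the opening at its end, in the units of the state.
- robot.observe(): the state, without advancing time (a new reading comes with each control period).
- robot.capture(name): name is "side" or "top"; returns a dict with "frame" (384x512x3 uint8, blue, green, red), "z_map" (384x512 float32, mm along the optical axis (not along the pixel's ray), 0 where there is no reading), "K" (3x3 intrinsics, pixels), "rvec" (rotation vector, rad) and "tvec" (3), from world to camera coordinates, as OpenCV has them. Camera axes: x right, y down, z forward; pixel columns grow to the right and rows downward; lengths in mm; the calibration is good to about 2 mm. A picture is of the moment at which its call begins.
- robot.sign_off(): hands the job in, once; it reports no verdict.
Trained networks look in the newest picture that a camera, given by its name, has taken for a name from the list of things; names that differ only in an ending like _2 or _b are one class to them, and where a whole thing is asked for, a point or a joint stands for the part that bears it (a point fixed in the world has none). Each returns a list of dicts, best first, with "score" (0 to 1); they miss things now and then, are a little off and sometimes report something else, mostly with a low value. They report only what shows in the picture. A call takes as long as a camera call. They do not tell look-alikes from the thing itself.
- robot.search_frame(camera, name): "point" ([x, y, z] in mm, in the coordinates of the camera as it stood for that picture, good to about 4 mm: the middle of the surface that is visible of it).
- robot.silhouettes(camera, name): "mask" (384x512 bool, what is visible of it).
- robot.tip_of(camera, name): "point" ([x, y, z] in mm, in the coordinates of the camera as it stood for that picture, good to about 4 mm: a listed point, or the origin of a listed thing).
The state is a dict: "time": time; "q": joint angles; "joint_vel": joint speeds; "tau": joint torques, N m; "ee_pos": TCP position; "tcp_rot": TCP orientation; "force": force on the tool from outside, world axes, zero at the start; "wrist_torque": the same for the moment, N m; "opening": finger opening in mm.
Only numpy, scipy, OpenCV 4.12 (cv2) and the standard library are available. Lean on these libraries where they do the work, as an engineer would, in place of code of your own. Each camera call takes 0.05 s, during which the arm holds its last target. There are 200 camera calls.

TASK

Put the leather-creasing roller's spindle back together: slide the long spacer sleeve down over the upright spindle onto the roller and let go of it, then put the thick narrow washer on top of it and press the stack down slowly and gently against its spring until the two spring catches on the spindle snap out over the washer and hold everything clamped. Never press hard; let go at the end, and leave the other things on the bench where they are.

Things in the scene. Friction and masses are not known exactly. Their poses are not given: they have to be found in the camera images.
- head: Roller head, bolted down. Origin: bench level, on the axis of its vertical spindle (z up). Green base plate 110 (x) x 80 (y) x 14 mm, boss 42 mm across up to 32 mm high, steel spindle 16 mm thick above it. The spindle with all it carries is locked 0 to 24 mm higher than the three '_low' points below say: differs each time and is NOT measured. Over 25 N on stack or head does damage.
- tip_low (a point): Point on the spindle's axis at its tip, if it stood at its lowest (129 mm above the bench; truly 129 to 153). Tip tapered from 16 to 8 mm over its top 12 mm.
- roller_low (a point): Point on the axis at the top face of the knurled roller already on the spindle, if at its lowest (70 mm; truly 70 to 94). Roller 44 mm across, 22 mm high, carried by a damped spring: begins at 3 N, adds 1.5 N per mm (and 1 N per 10 mm/s), solid after 14 mm (24 N). Sleeve and washer stack on this face.
- catch_low (a point): Point on the axis at the flat underside of the two brass spring catches, if at its lowest (101 mm; truly 101 to 125). They stick out on the head's -x and +x sides, 23 mm across, and slope in to the spindle 14 mm higher. A ring pushed down presses them in (3 to 6 N, plus rubbing); they snap out above it. The resting stack's top is 5 mm above this: push it down 5 to 6 mm (11 N plus 2 to 3 N rubbing).
- sleeve: Long spacer sleeve, plain steel ring 30 mm outside, 18 mm bore, 26 mm high, standing on the bench. Origin: centre of its underside, z up along the bore. Loose, 65 to 125 g.
- sleeve_mid (a point): Centre of the long sleeve, half-way up (13 mm above its underside).
- washer: Thick narrow washer, plain steel ring 38 mm outside, 18 mm bore, 10 mm thick, lying flat on the bench. Origin: centre of its underside, z up along the bore. Loose, 50 to 100 g.
- washer_mid (a point): Centre of the thick washer, half-way up (5 mm above its underside).
- short_sleeve_mid (a point): Not needed: shorter sleeve, 30 mm outside, 18 mm bore, only 14 mm high. Point: its centre, half-way up.
- wide_washer_mid (a point): Not needed: wide washer, 50 mm outside, small 11 mm hole, 7 mm thick. Point: its centre, half-way up.
- jar: Bystander: glass jar, 60 mm across, 60 mm high. Origin: centre of its underside.
- spool: Bystander: black thread spool, 48 mm across, 65 mm high. Origin: centre of its underside.
- slicker: Bystander: standing wooden edge slicker, 40 mm across, 95 mm high. Origin: centre of its underside.
- hammer: Bystander: hammer lying beyond the head, 260 mm long, along its own x. Origin: mid-length, at bench level.
- awl: Bystander: awl with a dark wooden handle lying on the bench, 150 mm long, along its own x. Origin: mid-length, at bench level.
Not all that is in view belongs to the job. What is shaped like the washer but green, orange or yellow is not meant.

How it is judged (in metres and radians):
On the way:
1. the long sleeve is on the spindle, down past the catches, let go of, and the washer is not on yet (horizontal distance between sleeve_mid and head below 0.004 m and height (world z) of sleeve_mid below 0.114 m and contact force between sleeve and the fingers below 0.3 N and horizontal distance between washer_mid and head above 0.04 m), for 0.2 s.
At the end, for the whole second after the job is handed in: Sleeve, then washer on the spindle (within 4 mm of its axis), washer flat within 0.15 rad on top of the sleeve (centres 15.5 to 20.5 mm apart), both at rest and let go, clamped by the catches: over 3 N between washer and sleeve with nothing else pressing (horizontal distance between each of sleeve_mid, washer_mid and head below 0.004 m and distance between washer_mid and sleeve_mid between 0.0155 and 0.0205 m and z of washer_mid in the frame of head above 0.085 m and (angle between washer's own z axis and vertical below 0.15 rad or angle between washer's own z axis and vertical above 2.99 rad) and contact force between washer and sleeve above 3 N and linear speed of each of washer, sleeve below 0.02 m/s); the robot touches nothing.
It fails at once if the stack or the head is pressed with more than 25 N (contact force between any of sleeve, the fingers and head above 25 N or contact force between washer and sleeve above 25 N).
It fails at once if another thing on the bench is shifted by more than 30 mm (distance of any of short_sleeve_mid, wide_washer_mid, jar, spool, slicker, hammer, awl from where it was at the start of the episode above 0.03 m).
It also fails if it takes over 58 s, if anything falls off the work surface, if the arm or the gripper's body presses on something with over 40 N, if the wrist force passes 120 N, or if a joint passes its speed limit or range.

## Working session

There is one attempt and no reset: what is moved stays moved. The work goes in short steps, Python scripts to look and compute and a shell command to move; the robot and the scene stay as the last step left them, time stands still between calls to the robot, and variables do not carry over. Pictures are saved under pics/ and viewed, about 8 in all and at most 12, crops included, and the job is handed in when it is done.

```bash
mkdir -p pics; cat > h.py <<'E'
import numpy as np, cv2
from station import robot
def cap(n):
    c=robot.capture(n); R=cv2.Rodrigues(np.array(c["rvec"],float))[0]; t=np.array(c["tvec"],float).ravel()
    c["R"],c["t"]=R,t; return c
def w(c,p): return c["R"].T@(np.array(p,float)-c["t"])
def cloud(c):
    z=c["z_map"]; v,u=np.mgrid[:384,:512]; K=c["K"]
    P=np.stack([(u-K[0,2])/K[0,0]*z,(v-K[1,2])/K[1,1]*z,z],-1)
    W=(P-c["t"])@c["R"]; W[z==0]=np.nan; return W
def pix(c,p):
    q=c["R"]@np.array(p,float)+c["t"]; q=c["K"]@q; return (q[:2]/q[2]).round(0)
E
python3 - <<'E'
from h import *
s=robot.observe(); print({k:np.round(s[k],3) for k in("time","ee_pos","tcp_rot","force","opening")}); print(np.round(cv2.Rodrigues(np.array(s["tcp_rot"]))[0],2))
for n in("top","side"):
    c=cap(n); cv2.imwrite(f"pics/{n}0.png",c["frame"]); np.save(f"{n}0.npy",cloud(c)); print(n,-c["R"].T@c["t"])
    for m in("sleeve","washer","short_sleeve_mid","wide_washer_mid","head","jar","spool","slicker","hammer","awl"):
        r=robot.search_frame(n,m)[:4]
        print(n,m,[(round(d["score"],2),w(c,d["point"]).round(0).tolist(),pix(c,w(c,d["point"])).tolist()) for d in r])
    r=robot.tip_of(n,"head");print([(round(d["score"],2),w(c,d["point"]).round(0).tolist()) for d in r[:2]])
print(robot.observe()["time"])
E
```

```text
{'time': np.float64(0.0), 'ee_pos': array([166.441, 550.097, 238.841]), 'tcp_rot': array([ 0.23 ,  1.559, -0.231]), 'force': array([-0.375,  0.845, -0.413]), 'opening': np.float64(85.321)}
[[-0.    0.29  0.96]
 [-0.    0.96 -0.29]
 [-1.   -0.    0.  ]]
top [ 3.88566090e+02 -8.28285928e-01  9.55895903e+02]
top sleeve [(0.57, [472.0, 195.0, 27.0], [184.0, 226.0])]
top washer [(0.69, [568.0, -295.0, 11.0], [371.0, 210.0]), (0.66, [686.0, -226.0, 8.0], [347.0, 165.0]), (0.55, [609.0, -218.0, 11.0], [343.0, 192.0])]
top short_sleeve_mid [(0.51, [606.0, 190.0, 13.0], [194.0, 178.0])]
top wide_washer_mid [(0.56, [494.0, -247.0, 8.0], [352.0, 235.0]), (0.27, [569.0, -372.0, 46.0], [405.0, 210.0])]
top head [(0.76, [472.0, 28.0, 9.0], [248.0, 233.0])]
top jar [(0.63, [458.0, 368.0, 59.0], [113.0, 224.0])]
top spool [(0.56, [589.0, 377.0, 67.0], [118.0, 173.0])]
top slicker [(0.78, [569.0, -372.0, 43.0], [405.0, 210.0])]
top hammer [(0.84, [666.0, -33.0, 25.0], [277.0, 164.0]), (0.47, [468.0, 196.0, 25.0], [184.0, 228.0])]
top awl [(0.6, [413.0, -384.0, 21.0], [405.0, 272.0])]
[(0.77, [477.0, 
[... 275 characters left out ...]
0.46, [689.0, -234.0, 12.0], [303.0, 266.0])]
side short_sleeve_mid [(0.48, [612.0, 186.0, 11.0], [246.0, 157.0])]
side wide_washer_mid [(0.53, [495.0, -255.0, 7.0], [229.0, 286.0])]
side head [(0.57, [481.0, 15.0, 14.0], [211.0, 203.0])]
side jar [(0.56, [466.0, 361.0, 43.0], [194.0, 119.0])]
side spool [(0.83, [591.0, 370.0, 45.0], [231.0, 112.0]), (0.21, [466.0, 359.0, 41.0], [194.0, 120.0])]
side slicker [(0.95, [572.0, -394.0, 44.0], [271.0, 328.0]), (0.35, [482.0, 20.0, 14.0], [211.0, 201.0])]
side hammer [(0.63, [680.0, -43.0, 25.0], [283.0, 206.0])]
side awl [(0.6, [423.0, -387.0, 27.0], [204.0, 340.0]), (0.38, [573.0, -394.0, 45.0], [271.0, 327.0])]
[(0.87, [482.0, 28.0, -1.0])]
1.2
```

```bash
python3 - <<'E'
from h import *
t=cv2.imread("pics/top0.png");s=cv2.imread("pics/side0.png")
a=cv2.resize(t[130:310,90:440],(800,411));cv2.imwrite("pics/a.png",a)
b=cv2.resize(s[90:360,140:360],(480,589));c=cv2.resize(t[180:290,225:275],(270,594),interpolation=cv2.INTER_CUBIC)
cv2.imwrite("pics/b.png",np.hstack([b,cv2.resize(c,(270,589))]))
E
```

```text
(no output)
```

View pics/a.png

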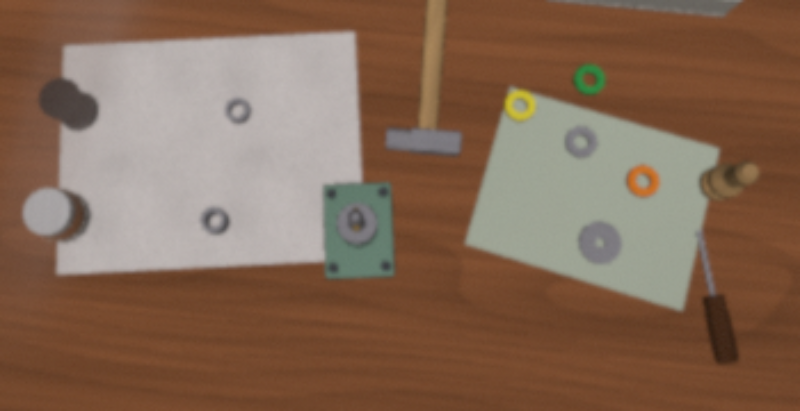

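View pics/b.png

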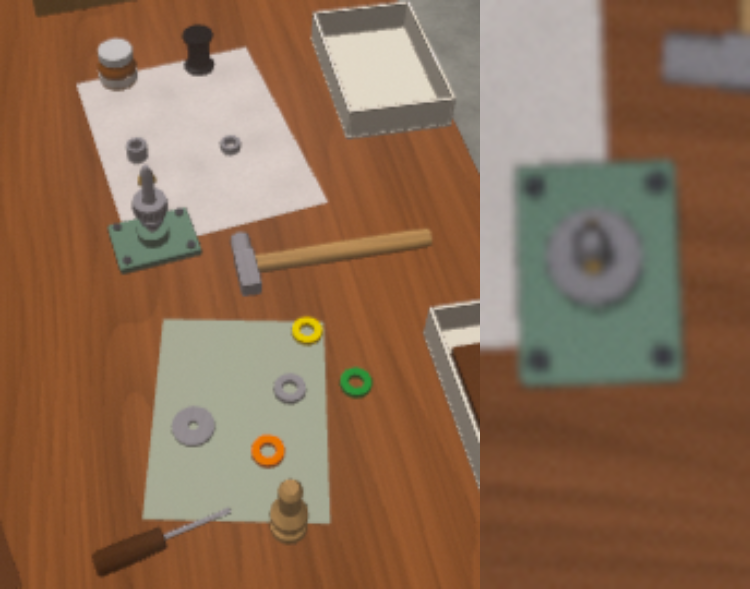

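```bash
cat > m.py <<'E'
from h import *
def ring(W,c,zl,zh,r=24):
    P=W[(np.hypot(W[...,0]-c[0],W[...,1]-c[1])<r)&(W[...,2]>zl)&(W[...,2]<zh)]
    (x,y),R=cv2.minEnclosingCircle(P[:,:2].astype(np.float32)) if len(P) else ((0,0),0)
    return len(P),P.mean(0).round(1) if len(P) else 0,np.round([x,y,R],1)
E
python3 - <<'E'
from m import *
for n in("top","side"):
    W=np.load(n+"0.npy")
    for nm,c,zl,zh in(("sleeve",(473,192),17,35),("short",(608,187),9,22),("washer",(609,-221),5,16),("wide",(494,-250),3,14)):
        print(n,nm,*ring(W,c,zl,zh,30 if nm=="wide" else 26))
    c=(478,22)
    d=np.hypot(W[...,0]-c[0],W[...,1]-c[1])<30
    z=W[...,2][d]; print("zhist",np.histogram(z[np.isfinite(z)],bins=np.arange(-5,165,5)))
    for lo,hi in((120,165),(100,120),(66,98),(8,20)):
        q=(np.hypot(W[...,0]-c[0],W[...,1]-c[1])<(75 if lo==8 else 30))&(W[...,2]>lo)&(W[...,2]<hi)
        P=W[q]
        if len(P): print(n,lo,hi,len(P),P.mean(0).round(1),P.min(0).round(1),P.max(0).round(1), cv2.minAreaRect(P[:,:2].astype(np.float32)), cv2.minEnclosingCircle(P[:,:2].astype(np.float32)))
E
```

```text
top sleeve 73 [472.3 198.8  25.1] [472.  199.4  14.8]
top short 64 [606.4 191.8  13.8] [606.6 192.1  14.6]
top washer 119 [ 609.8 -220.2    9.5] [ 610.5 -220.6   18.7]
top wide 281 [ 492.4 -247.9    6.9] [ 494.6 -250.1   29.6]
zhist (array([  0,   0,   0, 118,  66,   3,   3,   8,   0,   0,   0,   3,   0,
         0,   0,   4,   3,  23, 152,  15,   1,   0,   0,   2,   1,   4,
         4,   5,  16,   7,  11,   1,   0]), array([ -5,   0,   5,  10,  15,  20,  25,  30,  35,  40,  45,  50,  55,
        60,  65,  70,  75,  80,  85,  90,  95, 100, 105, 110, 115, 120,
       125, 130, 135, 140, 145, 150, 155, 160]))
top 120 165 48 [477.6  31.8 138.2] [468.5  25.  120.4] [490.1  39.2 150.3] ((479.4552001953125, 32.12591552734375), (21.67742347717285, 13.902993202209473), 4.503239154815674) ((479.51129150390625, 32.60841369628906), 11.077935218811035)
top 100 120 3 [479.7  28.1 113.6] [472.9  25.3 110.7] [490.6  31.5 119.5] ((482.0454406738281, 28.168058395385742), (18.1453857421875, 2.6456470489501953), 12.842177391052246) ((481.75140380859375, 29.457792282104492), 9.072793006896973)
top 66 98
[... 1285 characters left out ...]
100 120 33 [481.7  26.4 111. ] [469.8  19.7 101.2] [492.3  33.7 119.6] ((482.30584716796875, 25.202192306518555), (23.505802154541016, 11.628801345825195), 13.882891654968262) ((481.060302734375, 30.241662979125977), 11.76951789855957)
side 66 98 192 [480.6  22.1  84.1] [458.7   6.8  66.1] [502.8  49.5  97.4] ((480.0516052246094, 27.123394012451172), (40.85036849975586, 45.33180618286133), 79.283203125) ((480.42877197265625, 29.580387115478516), 22.94767189025879)
side 8 20 657 [480.2  22.3  14.3] [421.7 -28.8   8.1] [538.8  77.2  19.9] ((481.6171875, 22.855480194091797), (110.16651153564453, 99.91051483154297), 7.038613319396973) ((480.42230224609375, 31.139530181884766), 65.81210327148438)
```

The long sleeve is at top px (184,226): its top is at z≈25, against 14 for the short sleeve at (194,178). The plain grey washer is at (343,192). The look-alikes I reject are orange (371,210), green (347,165), yellow (317,176) and the wide washer (352,235). The roller face sits at z≈88, so the lift is about 18 mm.

```bash
cat > go.py <<'E'
import sys
from h import *
def go(*t):
    s=robot.observe(); R=cv2.Rodrigues(np.array(s["tcp_rot"],float))[0]; p=np.array(s["ee_pos"])
    t=np.array([p[i] if t[i] is None else t[i] for i in range(3)])
    print("t",round(s["time"],2),"pos",p.round(1),"dp",(R.T@(t-p)/1000).round(4),"F",np.round(s["force"],1),"op",round(s["opening"],1),"y",R[:,1].round(3))
if __name__=="__main__": go(*[None if a=="n" else float(a) for a in sys.argv[1:4]])
E
python3 go.py 472.5 199 90
```

```text
t 1.2 pos [166.5 550.3 239.3] dp [ 0.1493 -0.2476  0.3946] F [-0.2 -0.1 -0.3] op 85.5 y [ 0.29   0.957 -0.   ]
```

```bash
python3 - <<'E'
import cv2,numpy as np
t=cv2.imread("pics/top0.png")
f=lambda u,v:cv2.resize(t[v-16:v+16,u-16:u+16],(256,256),interpolation=cv2.INTER_CUBIC)
cv2.imwrite("pics/c.png",np.hstack([f(184,226),f(194,178),f(343,192)]))
E
```

```text
(no output)
```

View pics/c.png

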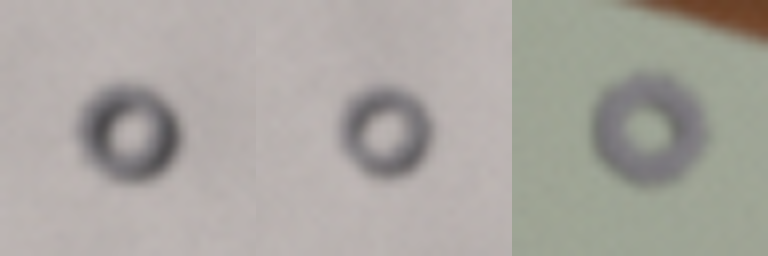

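The left ring shows a deeper inner wall and is larger and nearer, so it is the long sleeve. The right ring is the plain grey washer.

```bash
python3 -m pendant '{"dp":[[0.02,-0.025,0.04],[0.04,-0.05,0.08],[0.05,-0.075,0.12],[0.06,-0.1,0.16],[0.07,-0.125,0.2],[0.08,-0.15,0.24],[0.09,-0.175,0.28],[0.1,-0.2,0.32],[0.12,-0.22,0.36],[0.149,-0.2476,0.3946],[0.149,-0.2476,0.3946],[0.149,-0.2476,0.3946],[0.149,-0.2476,0.3946]],"yaw":[0,0,0,0,0,0,0,0,0,0,0,0,0],"hand":[1,1,1,1,1,1,1,1,1,1,1,1,1]}' 40; python3 go.py 472.5 199 16
```

```text
time: 2.5
ee_pos: [472.2, 200.1, 90.7]
tcp_rot: [0.23, 1.558, -0.229]
force: [-0.5, 0.3, 0.1]
opening: 85.6
t 2.5 pos [472.2 200.1  90.7] dp [ 0.0747 -0.001   0.0006] F [-0.5  0.3  0.1] op 85.6 y [0.289 0.957 0.001]
```

```bash
python3 -m pendant '{"dp":[[0.03,0,0],[0.06,-0.001,0.0005],[0.0745,-0.001,0.0005],[0.0745,-0.001,0.0005],[0.0745,-0.001,0.0005],[0.0745,-0.001,0.0005],[0.0745,-0.001,0.0005],[0.0745,-0.001,0.0005],[0.0745,-0.001,0.0005],[0.0745,-0.001,0.0005],[0.0745,-0.001,0.0005],[0.0745,-0.001,0.0005]],"yaw":[0,0,0,0,0,0,0,0,0,0,0,0],"hand":[1,1,1,1,0,0,0,0,0,0,0,0]}' 50; python3 go.py n n 190
```

```text
time: 3.7
ee_pos: [473.0, 198.2, 16.7]
tcp_rot: [0.231, 1.557, -0.23]
force: [-2.5, 0.2, 15.9]
opening: 28.2
t 3.7 pos [473.  198.2  16.7] dp [-1.733e-01  1.000e-04  2.000e-04] F [-2.5  0.2 15.9] op 28.2 y [0.29  0.957 0.001]
```

```bash
python3 -m pendant '{"dp":[[-0.02,0,0],[-0.05,0,0],[-0.1,0,0],[-0.14,0,0],[-0.173,0,0],[-0.173,0,0],[-0.173,0,0]],"yaw":[0,0,0,0,0,0,0],"hand":[0,0,0,0,0,0,0]}' ; python3 go.py 479 32 185; python3 - <<'E'
from h import *
p=np.array(robot.observe()["ee_pos"])
for n in("top","side"):
    c=cap(n); W=cloud(c); np.save(n+"1.npy",W); cv2.imwrite(f"pics/{n}1.png",c["frame"]); print(n,pix(c,p-[0,0,5]))
    for m in ("sleeve","sleeve_mid"):
        r=(robot.search_frame if m=="sleeve" else robot.tip_of)(n,m)
        print(n,m,[(round(d["score"],2),w(c,d["point"]).round(0)) for d in r[:3]])
E
```

```text
time: 4.4
ee_pos: [472.8, 197.9, 189.3]
tcp_rot: [0.231, 1.557, -0.23]
force: [-0.1, -1.0, -1.1]
opening: 28.5
t 4.4 pos [472.8 197.9 189.3] dp [ 0.0042 -0.157   0.054 ] F [-0.1 -1.  -1.1] op 28.5 y [0.29  0.957 0.001]
top [169. 218.]
top sleeve [(0.56, array([606., 189.,  13.]))]
top sleeve_mid []
side [196. 116.]
side sleeve [(0.46, array([481., 190., 191.]))]
side sleeve_mid [(0.5, array([474., 195., 185.]))]
```

```bash
python3 - <<'E'
from h import *
s=cv2.imread("pics/side1.png");cv2.imwrite("pics/d.png",cv2.resize(s[70:230,140:280],(525,600),interpolation=cv2.INTER_CUBIC))
W=np.load("side1.npy"); q=(np.hypot(W[...,0]-473,W[...,1]-197)<24)&(W[...,2]>150)&(W[...,2]<200)
P=W[q]; print(len(P),P.min(0),np.percentile(P[:,2],[1,5,20,50,80]))
for z in range(166,200,4):
  p=P[abs(P[:,2]-z)<2]
  if len(p):print(z,len(p),p.min(0).round(),p.max(0).round())
E
```

```text
66 [456.88387892 174.22049428 168.62553015] [170.51367364 173.5286699  179.51450673 187.424039   196.00017668]
170 2 [473. 186. 169.] [482. 187. 172.]
174 5 [462. 182. 173.] [485. 186. 176.]
178 7 [465. 179. 176.] [486. 190. 180.]
182 7 [457. 175. 181.] [486. 190. 183.]
186 13 [457. 174. 184.] [488. 212. 187.]
190 6 [466. 174. 188.] [487. 204. 191.]
194 12 [475. 174. 193.] [489. 212. 196.]
198 14 [480. 186. 196.] [487. 211. 199.]
```

View pics/d.png

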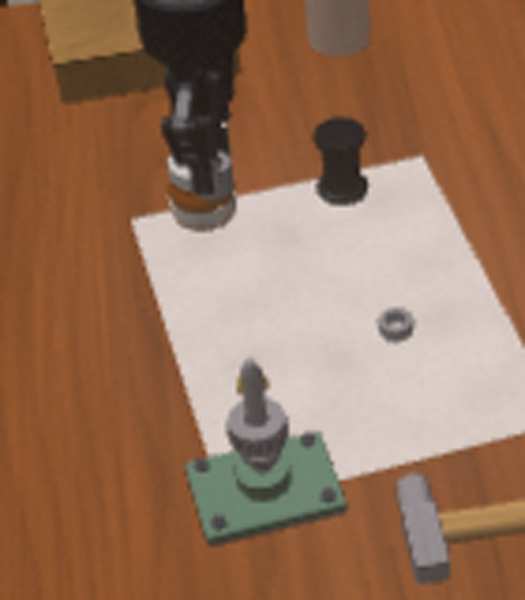

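The sleeve is gone from the mat and is held between the jaws (crop 205,170). Only the short sleeve is left on the mat. Next I move over the spindle.

```bash
python3 -m pendant '{"dp":[[0,-0.03,0.01],[0,-0.065,0.022],[0,-0.1,0.034],[0,-0.13,0.045],[0.004,-0.1575,0.0543],[0.004,-0.1575,0.0543],[0.004,-0.1575,0.0543],[0.004,-0.1575,0.0543]],"yaw":[0,0,0,0,0,0,0,0],"hand":[0,0,0,0,0,0,0,0]}' ; python3 go.py 479.3 31.7 165; python3 - <<'E'
from h import *
c=cap("side");W=cloud(c);cv2.imwrite("pics/side2.png",c["frame"])
cv2.imwrite("pics/e.png",cv2.resize(c["frame"][130:230,160:260],(600,600),interpolation=cv2.INTER_CUBIC))
E
```

```text
time: 5.5
ee_pos: [479.0, 32.5, 184.7]
tcp_rot: [0.23, 1.559, -0.229]
force: [-0.3, -0.3, -0.9]
opening: 28.1
t 5.5 pos [479.   32.5 184.7] dp [ 0.0197 -0.0007  0.0005] F [-0.3 -0.3 -0.9] op 28.1 y [0.288 0.957 0.   ]
```

View pics/e.png

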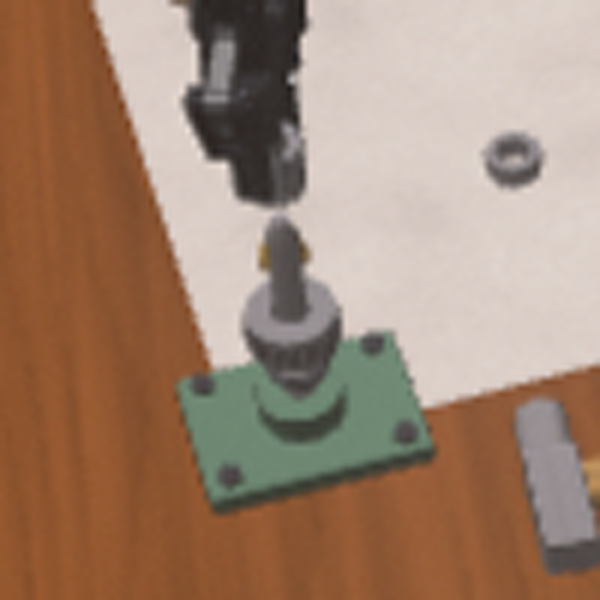

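```bash
python3 - <<'E'
from h import *
c=robot.capture("side");c["R"]=cv2.Rodrigues(np.array(c["rvec"],float))[0];c["t"]=np.array(c["tvec"],float).ravel()
K=np.array(c["K"])
def px(p):
    q=c["R"]@np.array(p,float)+c["t"];q=K@q;return (q[:2]/q[2])
f=lambda p:((px(p)-[160,130])*6).round(0)
for z in(95,120,148):print("axis",z,f([479.3,31.7,z]))
a=np.linspace(0,2*np.pi,73)
for z in(168,194):
    E=np.array([f([479+15*np.cos(t),32.5+15*np.sin(t),z]) for t in a]);print("sleeve",z,E.min(0),E.max(0))
W=cloud(c)
for v in range(156,166):print(v,[(int(x),int(y),int(z)) for x,y,z in np.nan_to_num(W[v,198:213:1])][::2])
E
```

```text
axis 95 [282. 296.]
axis 120 [278. 258.]
axis 148 [272. 215.]
sleeve 168 [233. 158.] [302. 206.]
sleeve 194 [227. 115.] [297. 163.]
156 [(463, -10, 227), (468, -14, 230), (473, -18, 232), (478, -12, 227), (483, 10, 204), (489, 21, 191), (494, 25, 187), (506, 221, -1)]
157 [(463, 16, 198), (468, 6, 206), (473, 7, 205), (478, -10, 221), (483, 10, 200), (488, 20, 189), (493, 27, 182), (506, 216, -1)]
158 [(462, 14, 196), (468, 4, 205), (472, 3, 205), (477, 3, 204), (483, 8, 198), (488, 19, 187), (493, 25, 180), (505, 211, -1)]
159 [(462, 15, 192), (467, 5, 200), (472, 2, 202), (477, 3, 200), (482, 8, 195), (488, 20, 182), (493, 24, 178), (505, 204, 1)]
160 [(460, 205, 3), (467, 8, 194), (472, 8, 193), (477, 0, 201), (482, 7, 192), (487, 17, 181), (493, 26, 172), (504, 200, 0)]
161 [(460, 201, 2), (466, 7, 192), (472, 9, 189), (476, 1, 195), (482, 8, 188), (487, 18, 177), (492, 22, 172), (504, 195, 0)]
162 [(459, 200, 0), (466, 8, 187), (471, 3, 191), (476, 4, 189), (481, 9, 183), (487, 18, 173), (497, 194, 0), (503, 192, 0)]
163 [(459, 194, 1), (466, 16, 176), (471, 13, 178), (476, 1, 189), (481, 11, 178), (486, 18, 169), (496, 184, 4), (502, 183, 4)]
164 [(459, 191, 0), (465, 186, 3), (471, 189, 0), (476, 17, 169), (483, 183, 3), (490, 183, 2), (496, 182, 2), (502, 187, -3)]
165 [(458, 187, 0), (464, 185, 0), (471, 180, 4), (477, 182, 1), (483, 179, 2), (489, 181, 0), (495, 178, 1), (502, 177, 1)]
```

```bash
python3 go.py 481 31.2 157; python3 -m pendant '{"dp":[[0,-0.001,0.002],[0.01,-0.001,0.0022],[0.016,-0.001,0.0022],[0.02,-0.001,0.0022],[0.024,-0.001,0.0022],[0.028,-0.001,0.0022],[0.028,-0.001,0.0022]],"yaw":[0,0,0,0,0,0,0],"hand":[0,0,0,0,0,0,0]}'; python3 go.py 481 31.2 104.7
```

```text
t 5.6 pos [479.   32.5 184.8] dp [ 0.0278 -0.0007  0.0023] F [-0.5  0.2 -0.8] op 28.4 y [0.288 0.958 0.   ]
time: 6.3
ee_pos: [480.7, 29.9, 156.4]
tcp_rot: [0.23, 1.559, -0.231]
force: [-0.1, 0.1, -0.5]
opening: 28.3
t 6.3 pos [480.7  29.9 156.4] dp [ 0.0517  0.0014 -0.    ] F [-0.1  0.1 -0.5] op 28.3 y [ 0.29   0.957 -0.   ]
```

```bash
python3 -m pendant '{"dp":[[0.002,0.001,0],[0.004,0.001,0],[0.006,0.001,0],[0.006,0.001,0]],"yaw":[0,0,0,0],"hand":[0,0,0,0]}'; python3 go.py n n 104.7
```

```text
time: 6.7
ee_pos: [480.9, 31.2, 150.6]
tcp_rot: [0.23, 1.559, -0.23]
force: [-1.1, 3.8, -2.6]
opening: 28.1
t 6.7 pos [480.9  31.2 150.6] dp [ 0.0459 -0.      0.    ] F [-1.1  3.8 -2.6] op 28.1 y [0.289 0.957 0.   ]
```

```bash
python3 -m pendant '{"dp":[[0,0.001,0],[0.002,0.001,-0.0005],[0.004,0.001,-0.0005],[0.004,0.001,-0.0005]],"yaw":[0,0,0,0],"hand":[0,0,0,0]}'; python3 go.py n n 104.7
```

```text
time: 7.1
ee_pos: [480.8, 31.8, 146.6]
tcp_rot: [0.23, 1.559, -0.231]
force: [-2.1, 0.9, -1.6]
opening: 28.4
t 7.1 pos [480.8  31.8 146.6] dp [0.0419 0.     0.    ] F [-2.1  0.9 -1.6] op 28.4 y [ 0.29   0.957 -0.   ]
```

```bash
python3 -m pendant '{"dp":[[0.001,0,-0.0006],[0.003,0.0002,-0.0006],[0.005,0.0002,-0.0006],[0.007,0.0002,-0.0006],[0.007,0.0002,-0.0006]],"yaw":[0,0,0,0,0],"hand":[0,0,0,0,0]}'; python3 go.py n n 104.7
```

```text
time: 7.6
ee_pos: [480.4, 32.3, 139.5]
tcp_rot: [0.231, 1.559, -0.231]
force: [0.7, -0.2, -1.9]
opening: 28.2
t 7.6 pos [480.4  32.3 139.5] dp [0.0348 0.     0.    ] F [ 0.7 -0.2 -1.9] op 28.2 y [ 0.29   0.957 -0.   ]
```

```bash
python3 -m pendant '{"dp":[[0.002,0,0],[0.004,0,0],[0.006,0,0],[0.008,0,0],[0.01,0,0],[0.012,0,0],[0.012,0,0]],"yaw":[0,0,0,0,0,0,0],"hand":[0,0,0,0,0,0,0]}'; python3 go.py n n 104.7
```

```text
time: 8.3
ee_pos: [480.3, 32.3, 127.5]
tcp_rot: [0.23, 1.559, -0.231]
force: [-0.5, -0.6, -2.6]
opening: 28.2
t 8.3 pos [480.3  32.3 127.5] dp [0.0228 0.     0.    ] F [-0.5 -0.6 -2.6] op 28.2 y [ 0.29   0.957 -0.   ]
```

```bash
python3 -m pendant '{"dp":[[0.003,0,0],[0.006,0,0],[0.009,0,0],[0.012,0,0],[0.014,0,0],[0.014,0,0]],"yaw":[0,0,0,0,0,0],"hand":[0,0,0,0,0,0]}'; python3 go.py n n 104.7
```

```text
time: 8.9
ee_pos: [480.2, 32.3, 113.5]
tcp_rot: [0.23, 1.559, -0.231]
force: [-0.7, -0.1, -3.0]
opening: 28.2
t 8.9 pos [480.2  32.3 113.5] dp [0.0088 0.     0.    ] F [-0.7 -0.1 -3. ] op 28.2 y [ 0.29   0.957 -0.   ]
```

```bash
python3 -m pendant '{"dp":[[0.002,0,0],[0.004,0,0],[0.006,0,0],[0.007,0,0],[0.007,0,0]],"yaw":[0,0,0,0,0],"hand":[0,0,0,0,0]}'; python3 go.py n n 104.7;python3 - <<'E'
from h import *
c=cap("side");W=cloud(c)
cv2.imwrite("pics/f.png",cv2.resize(c["frame"][130:230,160:260],(600,600),interpolation=cv2.INTER_CUBIC))
E
```

```text
time: 9.4
ee_pos: [480.4, 32.3, 106.6]
tcp_rot: [0.23, 1.559, -0.231]
force: [0.3, -0.1, -0.6]
opening: 28.2
t 9.4 pos [480.4  32.3 106.6] dp [0.0019 0.     0.    ] F [ 0.3 -0.1 -0.6] op 28.2 y [ 0.29   0.957 -0.   ]
```

View pics/f.png

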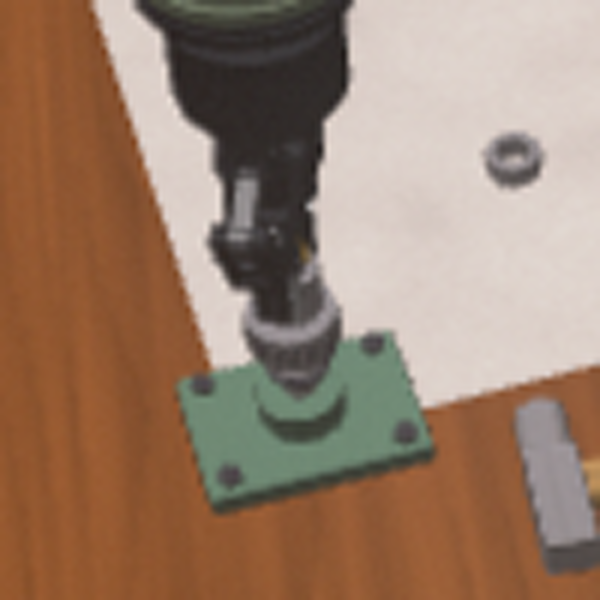

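The sleeve is at the roller face, with a catch showing above it at crop (305,255). I'll ease down 1 mm more and release.

```bash
python3 -m pendant '{"dp":[[0.001,0,0],[0.001,0,0],[0.001,0,0],[0.001,0,0],[0.001,0,0],[0.001,0,0],[0.001,0,0],[0.001,0,0],[0.001,0,0]],"yaw":[0,0,0,0,0,0,0,0,0],"hand":[0,0,1,1,1,1,1,1,1]}'; python3 go.py n n 190
```

```text
time: 10.35
ee_pos: [480.4, 32.3, 105.8]
tcp_rot: [0.231, 1.558, -0.231]
force: [0.1, 0.9, -0.6]
opening: 85.4
t 10.35 pos [480.4  32.3 105.8] dp [-0.0842 -0.      0.    ] F [ 0.1  0.9 -0.6] op 85.4 y [ 0.29   0.957 -0.   ]
```

```bash
python3 -m pendant '{"dp":[[-0.02,0,0],[-0.05,0,0],[-0.09,0,0],[-0.09,0,0],[-0.09,0,0]],"yaw":[0,0,0,0,0],"hand":[1,1,1,1,1]}'; python3 go.py 611.5 -221 90;  python3 - <<'E'
from h import *
c=cap("side");W=cloud(c)
cv2.imwrite("pics/g.png",cv2.resize(c["frame"][140:230,170:260],(500,500),interpolation=cv2.INTER_CUBIC))
q=(np.hypot(W[...,0]-480.4,W[...,1]-30)<16)&(W[...,2]>85)&(W[...,2]<130)
P=W[q];print(np.histogram(P[:,2],bins=np.arange(85,132,3)))
E
```

```text
time: 10.85
ee_pos: [480.6, 32.2, 196.2]
tcp_rot: [0.231, 1.557, -0.231]
force: [0.0, -0.8, -0.8]
opening: 85.1
t 10.85 pos [480.6  32.2 196.2] dp [ 0.1064 -0.2045  0.1985] F [ 0.  -0.8 -0.8] op 85.1 y [0.29  0.957 0.   ]
(array([ 9, 11,  8, 11,  9,  9,  4, 10,  9, 28,  7,  9,  9,  5,  6]), array([ 85,  88,  91,  94,  97, 100, 103, 106, 109, 112, 115, 118, 121,
       124, 127, 130]))
```

View pics/g.png

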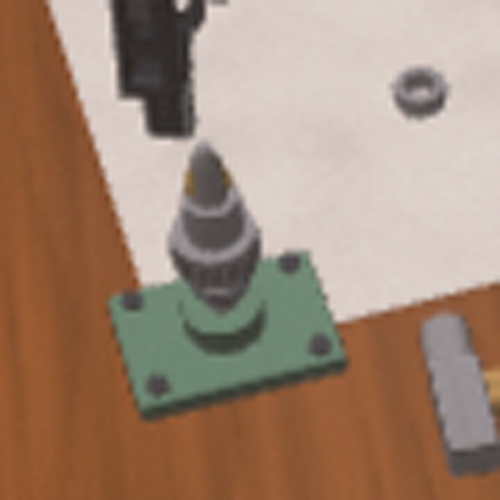

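The sleeve sits on the roller with its top at z≈113.5. Both catches are clear above it at crop (190,180) and (226,180). On to the washer.

```bash
python3 -m pendant '{"dp":[[0,-0.03,0.03],[0,-0.06,0.06],[0,-0.09,0.09],[0,-0.12,0.12],[0.02,-0.15,0.15],[0.06,-0.18,0.175],[0.106,-0.2045,0.1985],[0.106,-0.2045,0.1985],[0.106,-0.2045,0.1985],[0.106,-0.2045,0.1985]],"yaw":[0,0,0,0,0,0,0,0,0,0],"hand":[1,0.7,0.7,0.7,0.7,0.7,0.7,0.7,0.7,0.7]}'; python3 go.py 611.5 -221 10.5
```

```text
time: 11.9
ee_pos: [611.3, -219.6, 90.4]
tcp_rot: [0.23, 1.558, -0.229]
force: [0.0, -0.1, -0.4]
opening: 59.6
t 11.9 pos [ 611.3 -219.6   90.4] dp [ 0.0799 -0.0013  0.0006] F [ 0.  -0.1 -0.4] op 59.6 y [0.289 0.957 0.001]
```

```bash
python3 -m pendant '{"dp":[[0.03,-0.0013,0.0006],[0.06,-0.0013,0.0006],[0.075,-0.0013,0.0006],[0.0815,-0.0013,0.0006],[0.0815,-0.0013,0.0006],[0.0815,-0.0013,0.0006],[0.0815,-0.0013,0.0006],[0.0815,-0.0013,0.0006],[0.0815,-0.0013,0.0006],[0.0815,-0.0013,0.0006],[0.0815,-0.0013,0.0006]],"yaw":[0,0,0,0,0,0,0,0,0,0,0],"hand":[0.7,0.7,0.7,0.7,0.7,0,0,0,0,0,0]}' 70; python3 go.py n n 60
```

```text
time: 13.0
ee_pos: [612.1, -222.5, 10.3]
tcp_rot: [0.231, 1.556, -0.231]
force: [-4.2, 1.9, 15.2]
opening: 34.3
t 13.0 pos [ 612.1 -222.5   10.3] dp [-0.0497  0.      0.0001] F [-4.2  1.9 15.2] op 34.3 y [0.29  0.957 0.   ]
```

```bash
python3 -m pendant '{"dp":[[-0.02,0,0],[-0.06,0,0],[-0.1,0,0],[-0.14,0,0],[-0.18,0,0],[-0.18,0,0],[-0.18,0,0]],"yaw":[0,0,0,0,0,0,0],"hand":[0,0,0,0,0,0,0]}'; python3 go.py 480.4 32.2 190;  python3 - <<'E'
from h import *
c=cap("side");W=cloud(c);p=np.array(robot.observe()["ee_pos"])
u,v=pix(c,p).astype(int);print(u,v)
cv2.imwrite("pics/i.png",cv2.resize(c["frame"][v-35:v+35,u-35:u+35],(560,560),interpolation=cv2.INTER_CUBIC))
q=(np.hypot(W[...,0]-p[0],W[...,1]-p[1])<30)&(W[...,2]>p[2]-25)&(W[...,2]<p[2]+15)
P=W[q]
for z in range(-16,12,3):
  a=P[abs(P[:,2]-p[2]-z)<1.5]
  if len(a):print(z,len(a),(a.min(0)-p).round(),(a.max(0)-p).round())
E
```

```text
time: 13.7
ee_pos: [611.5, -222.4, 189.4]
tcp_rot: [0.23, 1.557, -0.231]
force: [-0.4, 0.9, -2.6]
opening: 33.7
t 13.7 pos [ 611.5 -222.4  189.4] dp [-0.001   0.2057 -0.1993] F [-0.4  0.9 -2.6] op 33.7 y [ 0.29   0.957 -0.   ]
274 225
-7 4 [  2. -24.  -8.] [ 14. -13.  -6.]
-4 6 [-18. -19.  -5.] [17.  0. -3.]
-1 13 [-17. -25.  -2.] [18.  2.  0.]
2 18 [-18. -27.   1.] [18.  5.  3.]
5 8 [-16. -28.   4.] [13. -5.  6.]
8 1 [  1. -26.   9.] [  1. -26.   9.]
```

View pics/i.png

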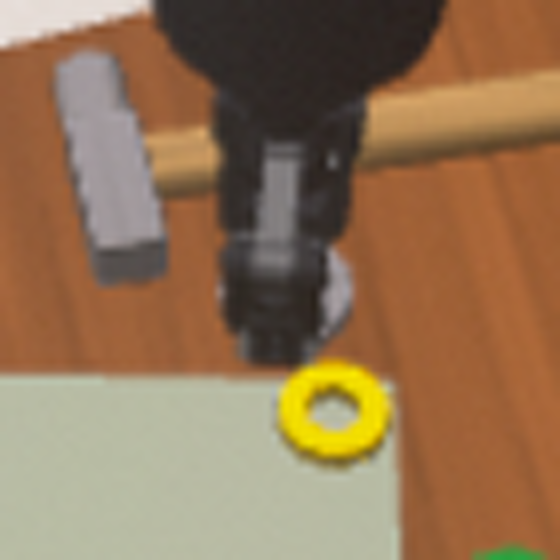

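The washer is held level, with equal amounts showing either side of the jaws at crop (225,290) and (340,290). Now over to the spindle.

```bash
python3 -m pendant '{"dp":[[0,0.03,-0.03],[0,0.06,-0.06],[0,0.09,-0.09],[0,0.12,-0.12],[0,0.15,-0.145],[0,0.18,-0.175],[0,0.2057,-0.1993],[0,0.2057,-0.1993],[0,0.2057,-0.1993],[0,0.2057,-0.1993]],"yaw":[0,0,0,0,0,0,0,0,0,0],"hand":[0,0,0,0,0,0,0,0,0,0]}'; python3 go.py 480.5 32.2 155
```

```text
time: 14.75
ee_pos: [480.3, 31.4, 187.8]
tcp_rot: [0.231, 1.559, -0.232]
force: [-0.2, -0.1, -0.7]
opening: 33.7
t 14.75 pos [480.3  31.4 187.8] dp [0.0328 0.0008 0.    ] F [-0.2 -0.1 -0.7] op 33.7 y [ 0.291  0.957 -0.001]
```

```bash
python3 -m pendant '{"dp":[[0.01,0.0008,0],[0.02,0.0008,0],[0.028,0.0008,0],[0.032,0.0008,0],[0.036,0.0008,0],[0.036,0.0008,0]],"yaw":[0,0,0,0,0,0],"hand":[0,0,0,0,0,0]}'; python3 go.py 480.5 32.2 140
```

```text
time: 15.35
ee_pos: [480.3, 33.0, 151.9]
tcp_rot: [0.23, 1.559, -0.231]
force: [-1.6, 0.1, -1.7]
opening: 33.8
t 15.35 pos [480.3  33.  151.9] dp [ 0.0119 -0.0007  0.0004] F [-1.6  0.1 -1.7] op 33.8 y [ 0.29   0.957 -0.   ]
```

```bash
python3 -m pendant '{"dp":[[0.002,-0.0006,0],[0.004,-0.0006,0],[0.006,-0.0006,0],[0.008,-0.0006,0],[0.008,-0.0006,0]],"yaw":[0,0,0,0,0],"hand":[0,0,0,0,0]}'; python3 go.py 480.5 32.2 140
```

```text
time: 15.85
ee_pos: [480.2, 32.5, 144.1]
tcp_rot: [0.23, 1.559, -0.231]
force: [-0.3, 0.9, 0.2]
opening: 33.6
t 15.85 pos [480.2  32.5 144.1] dp [ 0.0041 -0.0002  0.0004] F [-0.3  0.9  0.2] op 33.6 y [ 0.29   0.957 -0.   ]
```

```bash
python3 -m pendant '{"dp":[[0.002,0,0],[0.004,0,0],[0.006,0,0],[0.008,0,0],[0.01,0,0],[0.012,0,0],[0.012,0,0]],"yaw":[0,0,0,0,0,0,0],"hand":[0,0,0,0,0,0,0]}'; python3 go.py 480.5 32.2 124
```

```text
time: 16.55
ee_pos: [480.1, 32.5, 132.0]
tcp_rot: [0.23, 1.559, -0.231]
force: [-0.1, -0.5, -1.8]
opening: 34.1
t 16.55 pos [480.1  32.5 132. ] dp [ 0.008  -0.0001  0.0004] F [-0.1 -0.5 -1.8] op 34.1 y [ 0.29   0.957 -0.   ]
```

```bash
python3 -m pendant '{"dp":[[0.001,0,0],[0.002,0,0],[0.003,0,0],[0.004,0,0],[0.005,0,0],[0.006,0,0],[0.006,0,0]],"yaw":[0,0,0,0,0,0,0],"hand":[0,0,0,0,0,0,0]}'; python3 go.py n n 124; python3 -m pendant '{"dp":[[0.001,0,0],[0.002,0,0],[0.002,0,0]],"yaw":[0,0,0],"hand":[0,0,0]}'; python3 go.py n n 118
```

```text
time: 17.25
ee_pos: [480.2, 32.4, 126.1]
tcp_rot: [0.23, 1.559, -0.231]
force: [0.7, 0.6, -0.0]
opening: 33.9
t 17.25 pos [480.2  32.4 126.1] dp [0.0021 0.     0.    ] F [ 0.7  0.6 -0. ] op 33.9 y [ 0.29   0.957 -0.   ]
time: 17.55
ee_pos: [480.2, 32.5, 124.2]
tcp_rot: [0.231, 1.559, -0.231]
force: [-0.3, -0.1, -0.1]
opening: 33.8
t 17.55 pos [480.2  32.5 124.2] dp [0.0062 0.     0.    ] F [-0.3 -0.1 -0.1] op 33.8 y [ 0.29   0.957 -0.   ]
```

```bash
for i in 1; do python3 -m pendant '{"dp":[[0.0005,0,0],[0.001,0,0],[0.0015,0,0],[0.002,0,0],[0.002,0,0]],"yaw":[0,0,0,0,0],"hand":[0,0,0,0,0]}'; done; python3 -m pendant '{"dp":[[0.0005,0,0],[0.001,0,0],[0.0015,0,0],[0.002,0,0],[0.002,0,0]],"yaw":[0,0,0,0,0],"hand":[0,0,0,0,0]}'; python3 go.py n n 118
```

```text
time: 18.05
ee_pos: [480.3, 32.5, 122.3]
tcp_rot: [0.23, 1.558, -0.231]
force: [0.1, -0.2, 3.0]
opening: 34.0
time: 18.55
ee_pos: [480.3, 32.5, 120.4]
tcp_rot: [0.231, 1.558, -0.231]
force: [-0.1, -0.3, 5.8]
opening: 33.3
t 18.55 pos [480.3  32.5 120.4] dp [ 0.0024  0.     -0.    ] F [-0.1 -0.3  5.8] op 33.3 y [ 0.29   0.957 -0.   ]
```

```bash
python3 -m pendant '{"dp":[[0.0005,0,0],[0.001,0,0],[0.0015,0,0],[0.0015,0,0]],"yaw":[0,0,0,0],"hand":[0,0,0,0]}';python3 -m pendant '{"dp":[[0.0005,0,0],[0.001,0,0],[0.001,0,0]],"yaw":[0,0,0],"hand":[0,0,0]}'; python3 go.py n n 118
```

```text
time: 18.95
ee_pos: [480.3, 32.5, 118.8]
tcp_rot: [0.231, 1.558, -0.231]
force: [0.3, -0.6, 3.2]
opening: 33.5
time: 19.25
ee_pos: [480.3, 32.5, 117.9]
tcp_rot: [0.231, 1.558, -0.231]
force: [-0.2, 0.3, 8.8]
opening: 33.7
t 19.25 pos [480.3  32.5 117.9] dp [-0.0001 -0.      0.    ] F [-0.2  0.3  8.8] op 33.7 y [ 0.29   0.957 -0.   ]
```

```bash
python3 -m pendant '{"dp":[[0.0005,0,0],[0.001,0,0],[0.001,0,0]],"yaw":[0,0,0],"hand":[0,0,0]}'|grep -E "pos|force";python3 -m pendant '{"dp":[[0.0005,0,0],[0.0005,0,0]],"yaw":[0,0],"hand":[0,0]}'|grep -E "pos|force";  python3 - <<'E'
from h import *
c=cap("side");W=cloud(c)
cv2.imwrite("pics/j.png",cv2.resize(c["frame"][140:215,175:250],(600,600),interpolation=cv2.INTER_CUBIC))
print(robot.observe()["force"])
E
```

```text
ee_pos: [480.3, 32.5, 117.0]
force: [-0.7, 0.2, 9.6]
ee_pos: [480.4, 32.5, 116.5]
force: [-2.0, -1.1, 11.8]
[-1.42898098 -0.11749005 10.0944088 ]
```

View pics/j.png

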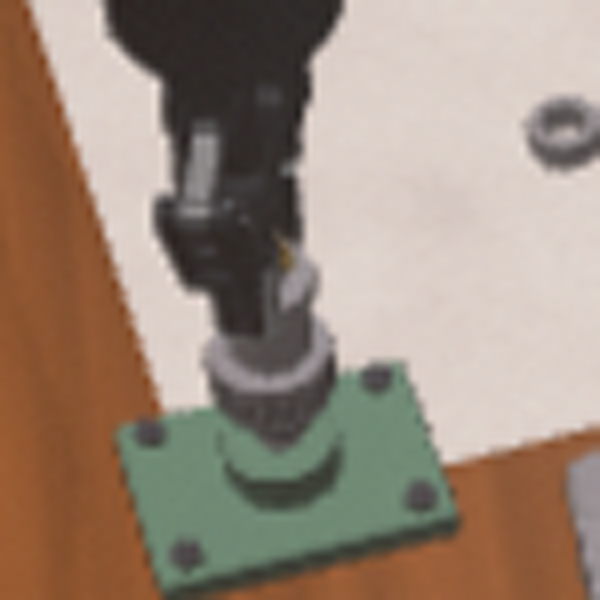

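```bash
python3 -m pendant '{"dp":[[0.0005,0,0],[0.001,0,0],[0.001,0,0]],"yaw":[0,0,0],"hand":[0,0,0]}'|grep -E "pos|force";python3 -m pendant '{"dp":[[0.0005,0,0],[0.0005,0,0]],"yaw":[0,0],"hand":[0,0]}'|grep -E "pos|force"; python3 -m pendant '{"dp":[[-0.0005,0,0],[-0.001,0,0],[-0.0015,0,0],[-0.002,0,0],[-0.002,0,0]],"yaw":[0,0,0,0,0],"hand":[0,0,0,0,0]}'|grep -E "pos|force"; python3 -m pendant '{"dp":[[-0.0005,0,0],[-0.001,0,0],[-0.001,0,0]],"yaw":[0,0,0],"hand":[0,0,0]}'|grep -E "pos|force"
```

```text
ee_pos: [480.4, 32.5, 115.6]
force: [-2.5, 1.4, 12.7]
ee_pos: [480.4, 32.5, 115.1]
force: [-0.6, -0.2, 12.6]
ee_pos: [480.4, 32.5, 117.1]
force: [-0.9, 0.0, 9.9]
ee_pos: [480.3, 32.5, 118.0]
force: [-0.8, -0.3, 9.0]
```

```bash
python3 -m pendant '{"dp":[[-0.0005,0,0],[-0.001,0,0],[-0.001,0,0],[-0.001,0,0]],"yaw":[0,0,0,0],"hand":[0,0,0,0]}'|grep -E "pos|force"; python3 - <<'E'
from h import *
for i in range(4): robot.capture("side"); s=robot.observe(); print(np.round(s["force"],1),np.round(s["ee_pos"],1))
E
```

```text
ee_pos: [480.3, 32.5, 118.8]
force: [-0.1, 0.3, 4.4]
[-0.  -0.5  3.5] [480.3  32.5 118.8]
[0.9 0.  3.6] [480.3  32.5 118.8]
[ 0.5 -0.   4.4] [480.3  32.5 118.8]
[0.3 0.4 3.4] [480.3  32.5 118.8]
```

The force curve is the same going down and coming up. Contact is at TCP≈118.7, so the catches have not snapped yet: about 5.5 mm of push means TCP≈113. I'll press further, slowly.

```bash
python3 -m pendant '{"dp":[[0.0005,0,0],[0.001,0,0],[0.0015,0,0],[0.002,0,0],[0.0025,0,0],[0.003,0,0],[0.0035,0,0],[0.004,0,0],[0.004,0,0]],"yaw":[0,0,0,0,0,0,0,0,0],"hand":[0,0,0,0,0,0,0,0,0]}'|grep -E "pos|force"; python3 -m pendant '{"dp":[[0.0005,0,0],[0.0005,0,0]],"yaw":[0,0],"hand":[0,0]}'|grep -E "pos|force"; python3 -m pendant '{"dp":[[0.0005,0,0],[0.0005,0,0]],"yaw":[0,0],"hand":[0,0]}'|grep -E "pos|force"
```

```text
ee_pos: [480.4, 32.5, 115.1]
force: [-2.1, 0.8, 12.9]
ee_pos: [480.4, 32.5, 114.6]
force: [-1.3, 0.4, 13.7]
ee_pos: [480.4, 32.5, 114.1]
force: [-1.4, -0.6, 14.1]
```

```bash
python3 -m pendant '{"dp":[[0.0005,0,0],[0.0005,0,0]],"yaw":[0,0],"hand":[0,0]}'|grep -E "pos|force"; python3 -m pendant '{"dp":[[0.0005,0,0],[0.0005,0,0]],"yaw":[0,0],"hand":[0,0]}'|grep -E "pos|force"
```

```text
ee_pos: [480.4, 32.5, 113.7]
force: [-1.3, 0.2, 15.4]
ee_pos: [480.4, 32.5, 113.2]
force: [-1.2, 0.1, 16.1]
```

```bash
python3 -m pendant '{"dp":[[0.0005,0,0],[0.0005,0,0]],"yaw":[0,0],"hand":[0,0]}'|grep -E "pos|force"; python3 -m pendant '{"dp":[[0.0005,0,0],[0.0005,0,0],[0.0005,0,0]],"yaw":[0,0,0],"hand":[0,0,0]}'|grep -E "pos|force"
```

```text
ee_pos: [480.4, 32.5, 112.7]
force: [-1.3, 0.4, 15.9]
ee_pos: [480.4, 32.5, 112.3]
force: [-2.3, -0.7, 17.1]
```

```bash
python3 -m pendant '{"dp":[[0.0005,0,0],[0.0005,0,0]],"yaw":[0,0],"hand":[0,0]}'|grep -E "pos|force"; python3 -m pendant '{"dp":[[0.0005,0,0],[0.0005,0,0],[0.0005,0,0]],"yaw":[0,0,0],"hand":[0,0,0]}'|grep -E "pos|force"; python3 - <<'E'
from h import *
F=[]
for i in range(4): c=cap("side"); F.append(robot.observe()["force"])
print(np.mean(F,0).round(2))
cv2.imwrite("pics/k.png",cv2.resize(c["frame"][150:205,190:235],(490,600),interpolation=cv2.INTER_CUBIC))
E
```

```text
ee_pos: [480.4, 32.5, 111.7]
force: [-1.7, -0.0, 17.3]
ee_pos: [480.4, 32.5, 111.3]
force: [-1.2, -0.0, 17.9]
[-2.44 -0.16 18.74]
```

View pics/k.png

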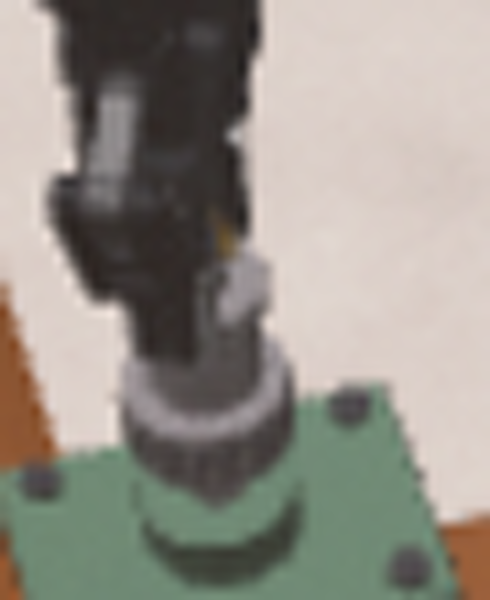

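Another reading fits better: the catches snapped at TCP≈118.8, and below that it is spring only at 1.5 N/mm. Test: rise back to ≈119.6. If they have snapped, the catches hold the washer and the force falls away or goes negative.

```bash
python3 -m pendant '{"dp":[[-0.001,0,0],[-0.002,0,0],[-0.003,0,0],[-0.004,0,0],[-0.005,0,0],[-0.006,0,0],[-0.0068,0,0],[-0.0068,0,0]],"yaw":[0,0,0,0,0,0,0,0],"hand":[0,0,0,0,0,0,0,0]}'|grep -E "pos|force"; python3 -m pendant '{"dp":[[-0.0005,0,0],[-0.0005,0,0]],"yaw":[0,0],"hand":[0,0]}'|grep -E "pos|force";python3 -m pendant '{"dp":[[-0.0004,0,0],[-0.0004,0,0]],"yaw":[0,0],"hand":[0,0]}'|grep -E "pos|force";python3 -m pendant '{"dp":[[-0.0005,0,0],[-0.0005,0,0]],"yaw":[0,0],"hand":[0,0]}'|grep -E "pos|force"
```

```text
ee_pos: [480.3, 32.5, 117.9]
force: [-0.5, 0.7, 9.3]
ee_pos: [480.3, 32.5, 118.3]
force: [-0.1, -0.3, 8.5]
ee_pos: [480.3, 32.5, 118.6]
force: [-0.7, 0.0, 8.4]
ee_pos: [480.3, 32.5, 118.9]
force: [0.3, -0.5, 1.0]
```

The force fell from 8.4 to 1.0 N within 0.3 mm, so the catches are holding. I'll release and withdraw.

```bash
python3 -m pendant '{"dp":[[0,0,0],[0,0,0],[0,0,0],[0,0,0],[0,0,0],[0,0,0],[0,0,0],[0,0,0],[-0.03,0,0],[-0.07,0,0],[-0.11,0,0],[-0.13,0,0],[-0.13,0,0]],"yaw":[0,0,0,0,0,0,0,0,0,0,0,0,0],"hand":[1,1,1,1,1,1,1,1,1,1,1,1,1]}'; python3 - <<'E'
from h import *
c=cap("side");W=cloud(c)
cv2.imwrite("pics/l.png",cv2.resize(c["frame"][150:205,185:240],(600,600),interpolation=cv2.INTER_CUBIC))
for r0,r1 in((0,9),(11,18)):
    d=np.hypot(W[...,0]-481,W[...,1]-30); P=W[(d>=r0)&(d<r1)&(W[...,2]>85)&(W[...,2]<160)]
    print(r0,np.histogram(P[:,2],bins=np.arange(85,155,5))[0],np.percentile(P[:,2],[50,90,98]))
E
```

```text
time: 27.3
ee_pos: [481.0, 32.5, 251.3]
tcp_rot: [0.231, 1.554, -0.23]
force: [-0.4, 0.0, -1.2]
opening: 85.6
0 [ 0  0  0  0  0  1  8  6  8  8 10  9  6] [131.72530779 144.64420331 147.8767283 ]
11 [16 15 12 12  2 13 36 17  0  0  0  0  0] [111.04321769 120.63007612 122.70307337]
```

View pics/l.png

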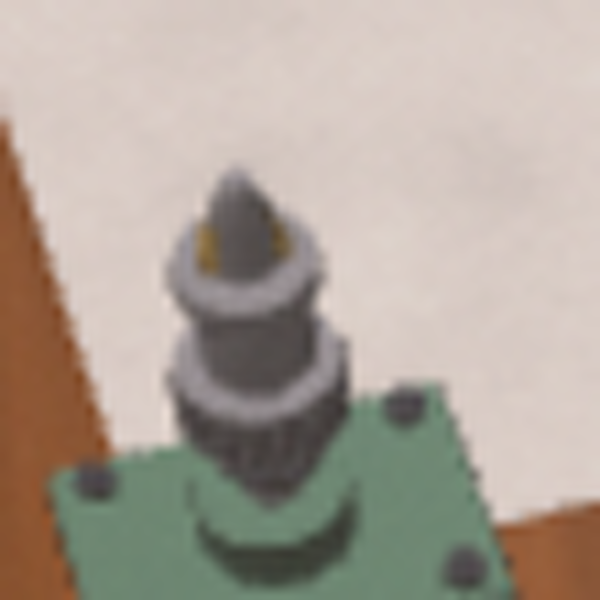

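The washer lies level on the sleeve, with both brass catches out at crop (207,245) and (280,240). One check of the roller and washer heights before handing in.

```bash
python3 - <<'E'
from h import *
c=cap("side")
A=np.load("side0.npy");B=np.load("side1.npy");W=cloud(c)
def mode(W,r0,r1,lo,hi):
    d=np.hypot(W[...,0]-481,W[...,1]-30.5);P=W[(d>r0)&(d<r1)&(W[...,2]>lo)&(W[...,2]<hi)&(W[...,1]<45)]
    h,e=np.histogram(P[:,2],bins=np.arange(lo,hi,1.0));return h.tolist()
print("roller 75-95 before",mode(A,16.5,21,75,96));print("now",mode(W,19.5,22,75,96), mode(W,16.5,21,75,96))
print("washer top 110-128",mode(W,12,17.5,110,129))
for m in("washer_mid","sleeve_mid"):
    print(m,[(round(d["score"],2),w(c,d["point"]).round(0)) for d in robot.tip_of("side",m)[:4]])
E
```

```text
roller 75-95 before [1, 2, 1, 0, 2, 2, 2, 3, 2, 1, 7, 7, 7, 12, 6, 1, 1, 0, 0, 0]
now [6, 2, 1, 6, 2, 4, 3, 4, 7, 4, 0, 0, 0, 0, 0, 0, 0, 0, 0, 0] [2, 1, 1, 4, 0, 3, 7, 10, 8, 6, 1, 1, 0, 0, 0, 0, 0, 0, 0, 0]
washer top 110-128 [0, 2, 1, 4, 0, 4, 5, 4, 5, 14, 13, 2, 1, 0, 0, 0, 0, 0]
washer_mid [(0.72, array([480.,  31.,  88.])), (0.67, array([ 649., -143.,    3.])), (0.66, array([ 690., -224.,    6.])), (0.5, array([ 576., -295.,   10.]))]
sleeve_mid [(0.54, array([485.,  30.,  95.]))]
```

The roller face has dropped from about 87.5 to about 82.5 mm and stays down with nothing touching it, so the stack is clamped.

```bash
python3 -c "
from station import robot
print(robot.sign_off())"
```

```text
the job is handed in; nothing more can be done
None
```

The spindle is back together and the job is handed in, at about 27 s of robot time. The long sleeve went down over the spindle onto the roller and was let go. The washer then went on top, and the stack was pressed down slowly until the catches snapped over it. I let go and withdrew the arm.

**Last checks:**
- **Clamped:** the roller face dropped about 5 mm (87.5 to 82.5 mm) and stayed down with the gripper away. The washer's top was at about 119–120 mm, roughly where the catch undersides should be.
- **Catches:** when I eased the tool up while still holding the washer, the force fell from 8.4 to 1.0 N within 0.3 mm, so the catches were carrying the load. The last picture shows the washer level and both catches out above it.
- **Force:** the wrist reading peaked at about 19 N. I pressed some 7 mm further than needed because I misread the force drop at the snap, so the peak was higher than it had to be, but still under 25 N.

**What disagreed:**
- The trained network put the washer centre at 88 mm high. The depth data and the picture put it at about 114 mm, so I ignored the network.
- The jaws read 34 mm on the 38 mm washer, though it sat level and centred in every picture.

I did not re-measure the other things on the bench at the end. The arm never went low near any of them.

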